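# Hold the oil bottle down in the spring-loaded filling dock

## Task

Stand the small black-capped oil bottle in the orange sprung ring of the filling dock and push it down until the ring is fully home on the dock's base, with the spring closed up. Finish holding it there: the spring lifts the ring as soon as you let up, so keep hold of the bottle and keep it pressed down when the program ends. Keep the bottle upright all the while, push only through the bottle and not on the dock itself, and leave the other things on the bench where they are.

Things in the scene. Friction and masses are not known exactly. Their poses are not given: they have to be found in the camera images.
- bottle_center (a point): centre, half-way up (43 mm above its underside), of the oil bottle: loose, cream-coloured and round, 34 mm across and 86 mm tall, about 0.08 kg, black cap 22 mm across over the top 16 mm, sloping shoulder just below the cap; it stands upright on the bench; z axis up along the bottle
- dock: filling dock, fixed to the bench: round aluminium base 92 mm across, 7 mm thick, with a round aluminium post 68 mm across up to 30 mm above the bench and a brass inlet stub out to 58 mm from the axis along its +x; it carries the orange ring. Origin on the axis at the bench; z up
- cradle_seat (a point): centre of the floor of the pocket in the orange sprung ring; moves with the ring; z up. The ring is 51 mm across below and 60 mm across at the rim, its rim lies 16 mm above this floor; the pocket is 37 mm across in its lower part and widens over its upper 9 mm to 46 mm at the mouth. With the spring free the floor lies 56 mm above the bench (rim 72 mm), fully home 34 mm (rim 50 mm)
- cradle (a joint): how far the orange ring is pressed straight down, in m: 0 with the spring free, 0.022 fully home on a hard stop, with the ring on the post. The spring pushes back with about 4 N at the start of the travel and 13 N at the end, and returns the ring when let go
- dropper: bystander, loose: white dropper bottle with a blue cap, 29 mm across, 74 mm tall; origin at its underside
- tin: bystander, loose: white glue tin, 67 mm across, 59 mm tall; origin at its underside
- oiler: bystander, loose: white oiler with a long red spout, 53 mm across, 173 mm tall; origin at its underside
Not all that is in view belongs to the job. What is shaped like the part that bears bottle_center but brown or pink is not meant.

How it is judged:
At the end, for the whole second after the job is handed in: Through the last second: ring within 3 mm of home; bottle upright (9 degrees), centred (8 mm) and seated (5 mm) in it, pressed on it with over 5 N; gripper still holding the bottle, robot not pushing on the dock (value of joint cradle above 0.019 m and horizontal distance between bottle_center and cradle_seat below 0.008 m and z of bottle_center in the frame of cradle_seat between 0.037 and 0.048 m and angle between bottle_center's own z axis and vertical below 0.15 rad and contact force between bottle and dock above 5 N and contact force between the fingers and bottle above 1 N and contact force between each of the fingers, the arm and dock below 1 N); the arm keeps its last pose, push and grip.
It fails at once if the bottle is tipped more than about 35 degrees (angle between bottle_center's own z axis and vertical above 0.6 rad).
It fails at once if one of the other loose things is shifted more than 3 cm (distance of any of dropper, tin, oiler from where it was at the start of the episode above 0.03 m).
It also fails if it takes over 43 s, if anything falls off the work surface, if the arm or the gripper's body presses on something with over 40 N, if the wrist force passes 120 N, or if a joint passes its speed limit or range.

## Robot

A 7-joint arm with a two-finger parallel gripper is mounted at the origin on a cart in front of the work surface, level with it; the furniture and walls round the work are solid. World frame = base frame: x ahead of the robot, y to its left, z up, the work surface at z = 0. Lengths are in m, angles in rad, forces in N, time in s.
With the tool pointing down it reaches from about 0.425 to 0.925 m from the base axis. Payload 6.8 kg.
Tool frame: the origin (TCP) lies at the very end of the fingers, on their centre line; the grasp point (between the pads) lies 19 mm behind it; z points along the fingers, y is the line along which they close (so a half turn about z gives the same grasp; the last joint's range is limited). The gripper opens to 85 mm and grips with 20 to 120 N. Pads are 22 mm wide; open, the fingers measure 114 mm over their backs; the gripper's body (76 mm by 85 mm) begins 54 mm behind the grasp point. The pads swing forward as they close: fully open they stand 13 mm farther back than shut.
Start: joints at [-1.314, 0.477, 0.022, 1.555, -0.011, 1.109, -0.083], TCP at [0.241, 0.631, 0.231] pointing down, gripper open.
Joint ranges: [-2.96, 2.96], [-0.34, 2.1], [-1.41, 1.46], [0.24, 2.44], [-1.37, 4.51], [0.17, 1.92], [-2.96, 2.96]. Speed limits (rad/s): [2.39, 2.39, 3.14, 3.14, 3.14, 3.14, 3.14].

## Interface

Orientations are given as a unit quaternion [x, y, z, w].
In Python, from plant import sense, capture, camera_info, manip gives the robot as it stands.
- The arm moves only by the tool send_rows, never from a script. Its argument "deltas" is one flat list of numbers, 6 for each row, row after row: the shift along the tool's x, y, z normalised to -1 to 1, where 1 is 2.5 cm, then the turn, a rotation vector about the tool's x, y, z normalised to -1 to 1, where 1 is 0.08 rad. In form: [dx, dy, dz, rx, ry, rz, dx, dy, dz, rx, ry, rz, ...]. A call has 1 to 12 rows; each row shifts and turns the commanded pose from where the row before left it, along the tool's axes as they then stand; what a row does not reach is not made up. A row lasts 1/12 s, in which the tool goes at most 41.7 mm and 7.16 degrees, less where a joint would pass 70% of its speed; a pose out of reach is approached as far as the arm can. A call with a number of a shift or a turn outside -1 to 1 is refused whole. A call with a gripper value outside its range is refused whole. "grip" is the opening, from 0 (shut) to 1 (fully open), set as the call begins (left out, the last holds). The fingers move at their own pace and stop on an object; the grip force is fixed at half the most. Time passes only in rows, so rows that do not move let the fingers close. It gives the time, the measured TCP pose, the force, the opening and the grip force at its end, in the units of the state.
- sense(): the state, without advancing time (a new reading comes with each control period).
- capture(name): name is "scene" or "top"; returns the picture (384x512x3 uint8, red, green, blue); there is no depth.
- camera_info(name): a dict with "fx", "fy", "cx", "cy" (pixels), "D" ([k1, k2, p1, p2, k3] as OpenCV has them; the pictures are not rectified), "R" (3x3) and "t" (3): a world point X has camera coordinates R X + t. Camera axes: x right, y down, z forward; pixel columns grow to the right and rows downward; lengths in m; the calibration is good to about 2 mm. A picture is of the moment at which its call begins. camera_info takes no time and is no camera call.
- manip.sign_off(): hands the job in; it is judged then, once.
The state is a dict: "t": time; "qpos": joint angles; "joint_velocities": joint speeds; "effort": joint torques, N m; "ee_pos": TCP position; "orientation": TCP orientation; "ft_force": force on the tool from outside, world axes, zero at the start; "wrist_torque": the same for the moment, N m; "grip_width": finger opening in m; "grasp_force": force on a finger pad.
Only numpy, scipy, OpenCV 4.12 (cv2) and the standard library are available. Lean on these libraries where they do the work, as an engineer would, in place of code of your own. Each camera call takes 0.05 s, during which the arm holds its last target. There are 200 camera calls.

## Working session

There is one attempt and no reset: what is moved stays moved. The work goes in short steps, Python scripts to look and compute and a tool call to move; the robot and the scene stay as the last step left them, time stands still between calls to the robot, and variables do not carry over. Pictures are saved under pics/ and viewed, at most 10 in all, crops included, and the job is handed in when it is done.

Besides the shell and the picture viewer there is one more tool, called as name(argument=value, ...) on one line, values as JSON. send_rows: Moves the arm, as the interface text tells. Its arguments: {"type":"object","properties":{"deltas":{"type":"array"},"grip":{"type":"number"}},"required":["deltas"]}

```bash
ls; mkdir -p pics
python3 - <<'E'
from plant import sense,capture,camera_info
import cv2,numpy as np
for n in("scene","top"):
    im=capture(n); cv2.imwrite(f"pics/{n}0.png",im[:,:,::-1]); c=camera_info(n)
    print(n,{k:np.round(np.array(v),4).tolist() for k,v in c.items()})
print(sense())
a=cv2.imread("pics/scene0.png");b=cv2.imread("pics/top0.png")
E
```

```text
pics
scene {'fx': 440.7368, 'fy': 440.7368, 'cx': 250.9264, 'cy': 195.5006, 'D': [0.0392, 0.0, 0.0, 0.0, 0.0], 'R': [[0.6854, -0.7281, -0.0096], [-0.3564, -0.324, -0.8763], [0.635, 0.6041, -0.4816]], 't': [-0.3405, 0.2718, 0.6259]}
top {'fx': 387.2527, 'fy': 387.2527, 'cx': 257.5179, 'cy': 189.548, 'D': [-0.1332, 0.0, 0.0, 0.0, 0.0], 'R': [[-0.0034, -1.0, 0.0089], [-0.9886, 0.0021, -0.1507], [0.1507, -0.0093, -0.9885]], 't': [0.0265, 0.5532, 0.9328]}
{'t': 0.1, 'qpos': array([-1.31407914,  0.4777165 ,  0.02238022,  1.55633801, -0.01143869,
        1.10929426, -0.08310371]), 'joint_velocities': array([-2.84288572e-03, -2.43604654e-03, -5.39391955e-05, -3.32070944e-03,
       -1.63267175e-03,  5.14483580e-04, -3.74993557e-04]), 'effort': array([ 5.51895500e-03, -5.97760785e+01,  1.61405571e+00, -2.81952381e+01,
        1.28359976e-02,  5.11366685e-03, -2.14502012e-05]), 'ee_pos': array([0.24068709, 0.63007071, 0.23043046]), 'orientation': array([ 1.81393540e-01,  9.83410250e-01, -8.12438963e-04, -5.33032759e-05]), 'ft_force': array([-0.87229626, -0.52027134,  0.21135605]), 'wrist_torque': array([-0.04486584, -0.05268454,  0.05238508]), 'grasp_force': 0.0, 'grip_width': 0.08541142705981816}
```

View pics/scene0.png

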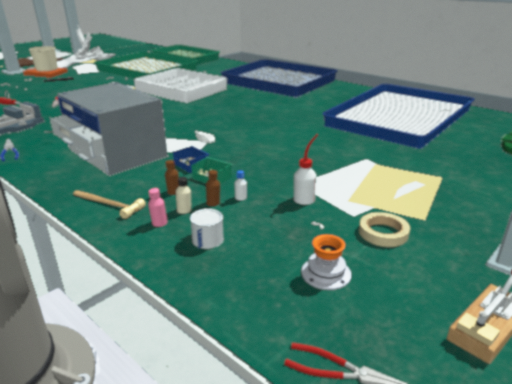

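View pics/top0.png

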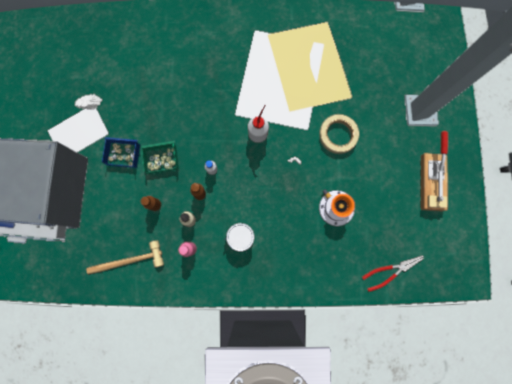

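The scene picture shows the cream bottle at about (183,200) between brown and pink look-alikes, and the orange ring at (327,245). The top picture shows the bottle at (187,219) and the ring at (342,206). Next I'll crop and upscale both.

Run:
```python
import cv2,numpy as np
a=cv2.imread("pics/scene0.png");b=cv2.imread("pics/top0.png")
def cr(im,x,y,w,h,s): return cv2.resize(im[y:y+h,x:x+w],(w*s,h*s),interpolation=cv2.INTER_NEAREST)
r1=np.hstack([cr(a,150,170,66,50,6),cr(b,155,195,66,50,6)])
r2=np.hstack([cr(a,294,230,66,50,6),cr(b,310,182,66,50,6)])
cv2.imwrite("pics/crop.png",np.vstack([r1,r2]))
```

```text
(no output)
```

View pics/crop.png

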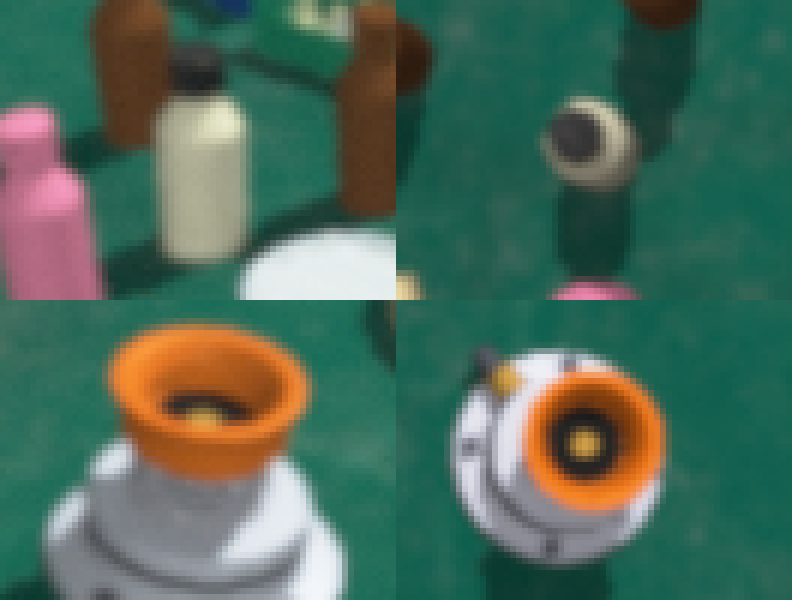

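The crop (6x) shows the black cap top at about scene (182.5,179) and top (184.5,217). The ring rim is at about scene (328.5,243.5) and top (342.5,205.5). I'll refine these with masks and triangulate.

```bash
cat > h.py <<'E'
import cv2,numpy as np
from plant import camera_info
def ray(n,px):
    c=camera_info(n); K=np.array([[c["fx"],0,c["cx"]],[0,c["fy"],c["cy"]],[0,0,1]])
    u=cv2.undistortPoints(np.array([[px]],float),K,np.array(c["D"]))[0,0]
    R=np.array(c["R"]);t=np.array(c["t"])
    d=R.T@np.r_[u,1]; return -R.T@t,d/np.linalg.norm(d)
def tri(p,q):
    (o1,d1),(o2,d2)=ray("scene",p),ray("top",q)
    s=np.linalg.lstsq(np.c_[d1,-d2],o2-o1,rcond=None)[0]
    a,b=o1+s[0]*d1,o2+s[1]*d2
    return (a+b)/2,np.linalg.norm(a-b)*1e3
def plane(n,p,z):
    o,d=ray(n,p); return o+d*(z-o[2])/d[2]
def blob(m,seed):
    k,l,s,c=cv2.connectedComponentsWithStats(m.astype(np.uint8))
    ok=[i for i in range(1,k) if s[i,4]>12]
    i=min(ok,key=lambda i:np.hypot(*(c[i]-seed))); return (l==i).astype(np.uint8),s[i],c[i]
def ellmid(st,sinel):  # centre of the upper rim ellipse of an upright round thing
    x,y,w,h=st[:4]; return (x+(w-1)/2, y-.5+w/2*sinel)
E
python3 - <<'E'
from h import *
a=cv2.imread("pics/scene0.png");b=cv2.imread("pics/top0.png")
def org(i): h=cv2.cvtColor(i,cv2.COLOR_BGR2HSV); return (h[...,0]>5)&(h[...,0]<17)&(h[...,1]>140)&(h[...,2]>90)
def drk(i): f=i.astype(int); return (f.max(2)<100)&(f.max(2)-f.min(2)<25)
def crm(i): h=cv2.cvtColor(i,cv2.COLOR_BGR2HSV); return (h[...,0]>17)&(h[...,0]<40)&(h[...,1]<110)&(h[...,2]>95)
res={}
for n,i,sr,sc in(("scene",a,(328,246),(182,181)),("top",b,(342,206),(185,217))):
    m,s,c=blob(org(i),sr); cs=cv2.findContours(m,0,2)[0]; print(n,"ring",s,c,cv2.minEnclosingCircle(cs[0]))
    res[n,"r"]=s
    m,s,c=blob(drk(i),sc); print(n,"cap",s,c); res[n,"c"]=(s,c)
    m,s,c=blob(crm(i),sc); print(n,"body",s,c)
d=ray("scene",(328,244))[1]; sr=-d[2]; d2=ray("scene",(182,180))[1]; sc=-d2[2]
p=ellmid(res["scene","r"],sr); s=res["top","r"]; q=(s[0]+(s[2]-1)/2,s[1]+(s[3]-1)/2)
print(p,q,"ring rim",tri(p,q), plane("top",q,.072),plane("scene",p,.072))
p=ellmid(res["scene","c"][0],sc); q=res["top","c"][1]
print(p,q,"cap",tri(p,q),plane("top",q,.084),plane("scene",p,.086))
# neighbours on tops
for nm,q,z in(("pink",(187,249),.08),("br1",(198,188),.08),("br2",(150,202),.08),("tin",(240,237),.059),("drop",(210,166),.07),("oil",(258,122),.1)): print(nm,plane("top",q,z).round(3))
E
```

```text
scene ring [312 234  33  26 590] [328.11186441 245.88983051] ((328.0, 244.5), 16.19423484802246)
scene cap [172 160  15  26  99] [180.45454545 177.6969697 ]
scene body [175 186  15  27 334] [182.90718563 198.66167665]
top ring [332 194  23  23 306] [343.21568627 204.82026144] ((342.4877014160156, 204.95901489257812), 11.691916465759277)
top cap [180 214   9   9  60] [184.33333333 217.66666667]
top body [181 212  14  14  86] [188.60465116 219.01162791]
(np.float64(328.0), np.float64(242.8651474616062)) (np.float64(343.0), np.float64(205.0)) ring rim (array([ 0.50943416, -0.1828991 ,  0.07233528]), np.float64(1.6157180956015023)) [ 0.51001242 -0.18361003  0.072     ] [ 0.50908924 -0.18220406  0.072     ]
(np.float64(179.0), np.float64(162.8273831472229)) [184.33333333 217.66666667] cap (array([0.47397903, 0.1936788 , 0.12882645]), np.float64(4.337623370324033)) [0.47923374 0.20043541 0.084     ] [0.52909813 0.27221802 0.086     ]
pink [0.405 0.193 0.08 ]
br1 [0.552 0.169 0.08 ]
br2 [0.517 0.286 0.08 ]
tin [0.434 0.068 0.059]
drop [0.608 0.142 0.07 ]
oil [0.711 0.024 0.1  ]
```

Run:
```python
from h import *
print(tri((182.4,179),(184.3,217.5)),plane("scene",(182.4,179),.086),plane("top",(184.3,217.5),.086))
# body foot in scene: bottom row 212 of 34 mm circle
print(plane("scene",(183,212.3),0))
```

```text
(array([0.48019542, 0.20006819, 0.08403376]), np.float64(1.4434932001429952)) [0.47833967 0.19636195 0.086     ] [0.47947358 0.20016282 0.086     ]
[0.47166417 0.19731433 0.        ]
```

send_rows(deltas=[0, 0, 0, 0, 0, -0.91, 0, 0, 0, 0, 0, -0.91, 0, 0, 0, 0, 0, -0.91, 0, 0, 0, 0, 0, -0.91, 0, 0, 0, 0, 0, -0.91, 0, -0.9, 0, 0, 0, 0, 0, -0.9, 0, 0, 0, 0, 0, -0.9, 0, 0, 0, 0, 0, -0.9, 0, 0, 0, 0, 0, -0.9, 0, 0, 0, 0, 0, -0.9, 0, 0, 0, 0, 0, -0.9, 0, 0, 0, 0], grip=0.9)

```text
t: 1.1
ee_pos: [0.2405, 0.4716, 0.2309]
orientation: [0.0, 1.0, -0.0, -0.0]
ft_force: [0.8, -0.2, -0.5]
grip_width: 0.0766
grasp_force: 0.0
```

send_rows(deltas=[-0.8, -0.905, 0.2, 0, 0, 0, -0.8, -0.905, 0.2, 0, 0, 0, -0.8, -0.905, 0.2, 0, 0, 0, -0.8, -0.905, 0.2, 0, 0, 0, -0.8, -0.905, 0.2, 0, 0, 0, -0.8, -0.905, 0.2, 0, 0, 0, -0.8, -0.905, 0.2, 0, 0, 0, -0.8, -0.905, 0.2, 0, 0, 0, -0.8, -0.905, 0.2, 0, 0, 0, -0.8, -0.905, 0.2, 0, 0, 0, -0.8, -0.905, 0.2, 0, 0, 0, -0.8, -0.905, 0.2, 0, 0, 0])

```text
t: 2.1
ee_pos: [0.4811, 0.2, 0.1709]
orientation: [0.0, 1.0, -0.0, -0.0]
ft_force: [0.8, 0.1, -1.4]
grip_width: 0.0768
grasp_force: 0.0
```

send_rows(deltas=[0, 0, 0.7, 0, 0, 0, 0, 0, 0.7, 0, 0, 0, 0, 0, 0.7, 0, 0, 0, 0, 0, 0, 0, 0, 0])

```text
t: 2.43
ee_pos: [0.4783, 0.2001, 0.1157]
orientation: [0.001, 1.0, -0.002, -0.003]
ft_force: [-0.6, -0.4, -0.6]
grip_width: 0.0768
grasp_force: 0.0
```

Run:
```python
from plant import capture,sense
import cv2,numpy as np
a=capture("scene")[:,:,::-1];b=capture("top")[:,:,::-1]; cv2.imwrite("pics/s1.png",a);cv2.imwrite("pics/t1.png",b)
def cr(im,x,y,w,h,s): return cv2.resize(im[y:y+h,x:x+w],(w*s,h*s),interpolation=cv2.INTER_NEAREST)
cv2.imwrite("pics/c1.png",np.hstack([cr(a,130,120,100,110,4),cr(b,140,170,100,110,4)])); s=sense(); print(s["ee_pos"],s["qpos"].round(2))
```

```text
[0.47996425 0.20118201 0.11849226] [-0.63  0.37  0.14  2.03 -0.07  0.74  1.12]
```

View pics/c1.png

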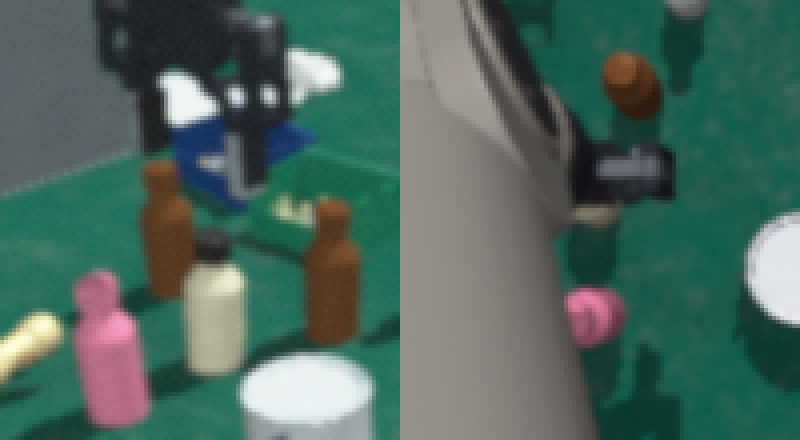

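The crop shows the fingers above the cream bottle, with tips at about scene (167,158) and (192,168) and the cap at (183,179). I'll check the tip midpoint against the calibration.

Run:
```python
from h import *
for z in(.118,.124,.130): print(z,plane("scene",(179.5,163),z),plane("scene",(168,157.5),z),plane("scene",(192,167.5),z))
import cv2
c=camera_info("scene");K=np.array([[c["fx"],0,c["cx"]],[0,c["fy"],c["cy"]],[0,0,1]])
R=np.array(c["R"])
P=np.array([[.480,.201,.118],[.480,.201,.086],[.480,.201,0],[.48,.201+.04,.125],[.48,.201-.04,.125]])
print(cv2.projectPoints(P,cv2.Rodrigues(R)[0],np.array(c["t"]),K,np.array(c["D"]))[0][:,0])
```

```text
0.118 [0.48690192 0.21306398 0.118     ] [0.48832357 0.25748878 0.118     ] [0.49043774 0.17328981 0.118     ]
0.124 [0.47895578 0.20229443 0.124     ] [0.48035704 0.24608216 0.124     ] [0.48244089 0.16309065 0.124     ]
0.13 [0.47100963 0.19152489 0.13      ] [0.47239051 0.23467555 0.13      ] [0.47444404 0.15289148 0.13      ]
[[180.46355912 165.4443759 ]
 [181.68238254 178.14824124]
 [184.75987006 210.43252479]
 [169.19236531 157.75030337]
 [191.7260507  167.71042772]]
```

send_rows(deltas=[0, 0, 0.5, 0, 0, 0, 0, 0, 0.5, 0, 0, 0, 0, 0, 0.5, 0, 0, 0, 0, 0, 0.5, 0, 0, 0, 0, 0, 0.5, 0, 0, 0, 0, 0, 0.5, 0, 0, 0, 0, 0, 0.5, 0, 0, 0, 0, 0, 0.3, 0, 0, 0, 0, 0, 0, 0, 0, 0])

```text
t: 3.28
ee_pos: [0.4802, 0.2015, 0.0234]
orientation: [0.0, 1.0, -0.0, -0.0]
ft_force: [0.7, -0.6, 0.2]
grip_width: 0.0765
grasp_force: 0.0
```

send_rows(deltas=[0, 0, 0, 0, 0, 0, 0, 0, 0, 0, 0, 0, 0, 0, 0, 0, 0, 0, 0, 0, 0, 0, 0, 0, 0, 0, 0, 0, 0, 0, 0, 0, 0, 0, 0, 0, 0, 0, 0, 0, 0, 0, 0, 0, 0, 0, 0, 0, 0, 0, 0, 0, 0, 0, 0, 0, 0, 0, 0, 0], grip=0.0)

```text
t: 4.12
ee_pos: [0.4811, 0.2015, 0.0249]
orientation: [0.001, 1.0, 0.0, 0.001]
ft_force: [-1.2, -0.4, 5.9]
grip_width: 0.0316
grasp_force: 58.9
```

send_rows(deltas=[0, 0, -0.3, 0, 0, 0, 0, 0, -0.6, 0, 0, 0, 0, 0, -0.8, 0, 0, 0, 0, 0, -0.8, 0, 0, 0, 0, 0, -0.8, 0, 0, 0, 0, 0, -0.8, 0, 0, 0, 0, 0, -0.8, 0, 0, 0, 0, 0, 0, 0, 0, 0, 0, 0, 0, 0, 0, 0])

```text
t: 4.87
ee_pos: [0.481, 0.2017, 0.1477]
orientation: [0.0, 1.0, 0.001, 0.001]
ft_force: [-0.6, -0.5, -1.6]
grip_width: 0.0313
grasp_force: 59.5
```

Run:
```python
from plant import capture,sense
import cv2,numpy as np
a=capture("scene")[:,:,::-1];b=capture("top")[:,:,::-1]; cv2.imwrite("pics/s2.png",a)
def cr(im,x,y,w,h,s): return cv2.resize(im[y:y+h,x:x+w],(w*s,h*s),interpolation=cv2.INTER_NEAREST)
cv2.imwrite("pics/c2.png",cr(a,130,100,90,90,6)); s=sense(); print(s["ee_pos"],s["ft_force"],s["grip_width"])
```

```text
[0.47983543 0.20115395 0.14584273] [ 0.10182793  0.05009821 -1.78054662] 0.03205769293398781
```

View pics/c2.png

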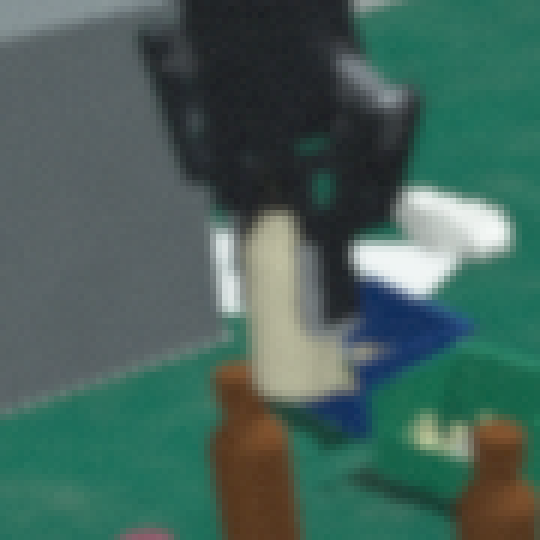

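The crop shows the bottle held upright. Its underside spans crop x 250–358 with its lowest edge at y≈403, which puts the underside centre at about scene (180.2,162.6). I'll turn that into a position relative to the TCP.

Run:
```python
from h import *
d=ray("scene",(180.2,162.6))[1]; print(-d[2])
for z in(.118,.1213,.125): print(plane("scene",(180.2,162.6),z))
# mask refinement
a=cv2.imread("pics/s2.png"); h=cv2.cvtColor(a,cv2.COLOR_BGR2HSV)
m=(h[...,0]>17)&(h[...,0]<40)&(h[...,1]<110)&(h[...,2]>95)
m,s,c=blob(m,(179,155)); print(s,c)
for y in range(s[1],s[1]+s[3],3): x=np.where(m[y])[0]; print(y,x.min(),x.max(),end="; ")
```

```text
0.4083846966459058
[0.48936593 0.21360992 0.118     ]
[0.48497612 0.20768237 0.1213    ]
[0.4800542  0.20103632 0.125     ]
[169 135  19  32 323] [176.82352941 152.28482972]
135 174 177; 138 172 179; 141 170 179; 144 171 179; 147 171 179; 150 171 179; 153 172 180; 156 173 182; 159 172 186; 162 172 187; 165 173 183;
```

send_rows(deltas=[-0.07, -0.4, 0, 0, 0, 0, -0.07, -0.7, 0, 0, 0, 0, -0.07, -0.9, 0, 0, 0, 0, -0.07, -0.9, 0, 0, 0, 0, -0.07, -0.9, 0, 0, 0, 0, -0.07, -0.9, 0, 0, 0, 0, -0.07, -0.9, 0, 0, 0, 0, -0.07, -0.9, 0, 0, 0, 0, -0.07, -0.9, 0, 0, 0, 0, -0.07, -0.9, 0, 0, 0, 0, -0.07, -0.9, 0, 0, 0, 0, -0.07, -0.9, 0, 0, 0, 0])

```text
t: 5.97
ee_pos: [0.5002, -0.0531, 0.1453]
orientation: [0.001, 1.0, -0.0, -0.001]
ft_force: [-0.3, 0.5, -1.1]
grip_width: 0.0318
grasp_force: 59.5
```

send_rows(deltas=[-0.07, -0.9, 0, 0, 0, 0, -0.07, -0.9, 0, 0, 0, 0, -0.07, -0.9, 0, 0, 0, 0, -0.07, -0.9, 0, 0, 0, 0, -0.07, -0.8, 0, 0, 0, 0, 0, -0.76, 0, 0, 0, 0, 0, 0, 0.5, 0, 0, 0, 0, 0, 0.5, 0, 0, 0, 0, 0, 0, 0, 0, 0, 0, 0, 0, 0, 0, 0])

```text
t: 6.8
ee_pos: [0.5084, -0.1804, 0.1201]
orientation: [0.001, 1.0, 0.0, -0.002]
ft_force: [0.4, 0.3, -0.6]
grip_width: 0.0318
grasp_force: 59.6
```

Run:
```python
from plant import capture,sense
import cv2,numpy as np
a=capture("scene")[:,:,::-1];b=capture("top")[:,:,::-1]; cv2.imwrite("pics/s3.png",a)
def cr(im,x,y,w,h,s): return cv2.resize(im[y:y+h,x:x+w],(w*s,h*s),interpolation=cv2.INTER_NEAREST)
cv2.imwrite("pics/c3.png",np.hstack([cr(a,290,190,76,100,5),cr(b,305,155,76,100,5)])); s=sense(); print(s["ee_pos"],s["ft_force"],s["grip_width"])
```

```text
[ 0.50976304 -0.18026875  0.12135809] [-0.65533528 -0.68551326 -0.33959756] 0.03176554049992744
```

View pics/c3.png

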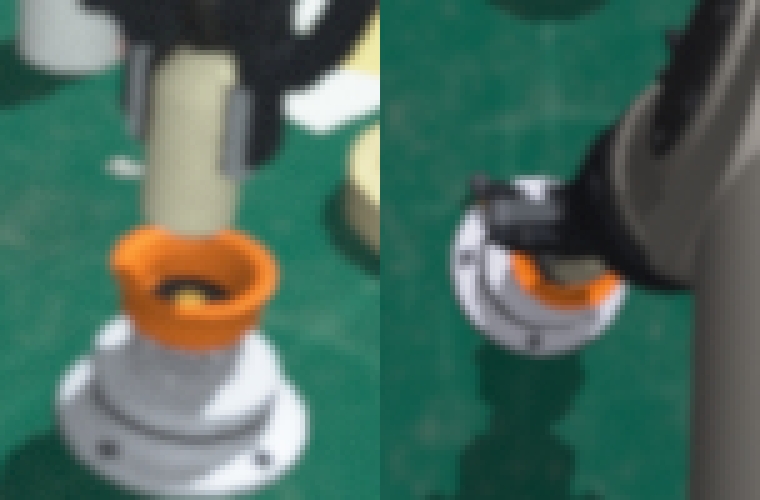

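The close crop shows the bottle just above the ring, with its underside centre at about scene (327.6,233) and the ring rim at about (328,243). I'll measure the offset.

Run:
```python
from h import *
print(-ray("scene",(327.6,233))[1][2])
b=[plane("scene",(327.6,233),z) for z in(.0935,.0968,.100)]; print(b)
a=cv2.imread("pics/s3.png"); h=cv2.cvtColor(a,cv2.COLOR_BGR2HSV)
m=(h[...,0]>5)&(h[...,0]<17)&(h[...,1]>140)&(h[...,2]>90); m,s,c=blob(m,(328,246)); print(s); p=ellmid(s,.49);print(p,plane("scene",p,.072))
m=(h[...,0]>17)&(h[...,0]<40)&(h[...,1]<110)&(h[...,2]>85); m,s,c=blob(m,(328,215)); print(s,s[1]+s[3])
for y in range(s[1],s[1]+s[3],3): x=np.where(m[y])[0]; print(y,x.min(),x.max(),end="; ")
```

```text
0.5475610541647735
[array([ 0.50754773, -0.18051135,  0.0935    ]), array([ 0.50326528, -0.18317444,  0.0968    ]), array([ 0.4991126 , -0.18575682,  0.1       ])]
[313 235  32  25 546]
(np.float64(328.5), np.float64(242.34)) [ 0.51108841 -0.18192013  0.072     ]
[319 199  19  38 570] 237
199 326 326; 202 323 336; 205 321 337; 208 320 335; 211 320 335; 214 319 334; 217 320 334; 220 320 334; 223 320 334; 226 320 335; 229 319 335; 232 320 335; 235 324 336;
```

send_rows(deltas=[-0.05, -0.1, 0, 0, 0, 0, 0, 0, 0.2, 0, 0, 0, 0, 0, 0.2, 0, 0, 0, 0, 0, 0.2, 0, 0, 0, 0, 0, 0.2, 0, 0, 0, 0, 0, 0.2, 0, 0, 0, 0, 0, 0.2, 0, 0, 0, 0, 0, 0, 0, 0, 0])

```text
t: 7.57
ee_pos: [0.5104, -0.1823, 0.0901]
orientation: [0.0, 1.0, 0.0, -0.001]
ft_force: [-0.5, 0.0, -1.0]
grip_width: 0.0317
grasp_force: 59.6
```

send_rows(deltas=[0, 0, 0.1, 0, 0, 0, 0, 0, 0.1, 0, 0, 0, 0, 0, 0.1, 0, 0, 0, 0, 0, 0, 0, 0, 0])

```text
t: 7.9
ee_pos: [0.5109, -0.1826, 0.0834]
orientation: [0.0, 1.0, 0.0, -0.0]
ft_force: [-0.6, 0.1, -0.9]
grip_width: 0.0318
grasp_force: 59.6
```

send_rows(deltas=[0, 0, 0.1, 0, 0, 0, 0, 0, 0.1, 0, 0, 0, 0, 0, 0.1, 0, 0, 0, 0, 0, 0, 0, 0, 0])

```text
t: 8.23
ee_pos: [0.5115, -0.1827, 0.0763]
orientation: [0.0, 1.0, -0.0, 0.0]
ft_force: [-0.8, -0.1, 3.9]
grip_width: 0.032
grasp_force: 60.1
```

Run:
```python
from plant import capture,sense
import cv2,numpy as np
a=capture("scene")[:,:,::-1]; cv2.imwrite("pics/s4.png",a)
def cr(im,x,y,w,h,s): return cv2.resize(im[y:y+h,x:x+w],(w*s,h*s),interpolation=cv2.INTER_NEAREST)
cv2.imwrite("pics/c4.png",cr(a,290,190,76,100,5)); s=sense(); print(s["ee_pos"],s["ft_force"],s["wrist_torque"])
```

```text
[ 0.51146447 -0.1827456   0.07647152] [-0.4060777   0.31742269  3.7264366 ] [ 0.08469533  0.12124315 -0.03672809]
```

View pics/c4.png

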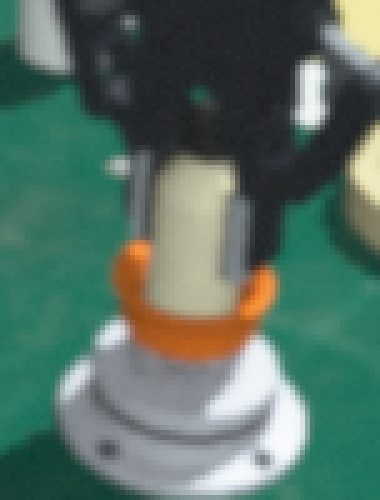

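The crop shows the bottle centred in the pocket and the fingertips above the rim, and about 5 N upward means the spring has been engaged. Next I'll press down.

send_rows(deltas=[0, 0, 0.1, 0, 0, 0, 0, 0, 0.1, 0, 0, 0, 0, 0, 0.1, 0, 0, 0, 0, 0, 0.1, 0, 0, 0, 0, 0, 0, 0, 0, 0])

```text
t: 8.7
ee_pos: [0.5115, -0.1828, 0.0666]
orientation: [0.0, 1.0, -0.0, 0.0]
ft_force: [-1.6, 0.9, 8.4]
grip_width: 0.0322
grasp_force: 60.6
```

send_rows(deltas=[0, 0, 0.1, 0, 0, 0, 0, 0, 0.1, 0, 0, 0, 0, 0, 0.1, 0, 0, 0, 0, 0, 0, 0, 0, 0])

```text
t: 9.03
ee_pos: [0.5116, -0.1828, 0.0594]
orientation: [0.001, 1.0, 0.0, 0.0]
ft_force: [-2.0, 1.0, 11.6]
grip_width: 0.0317
grasp_force: 60.9
```

send_rows(deltas=[0, 0, 0.06, 0, 0, 0, 0, 0, 0.06, 0, 0, 0, 0, 0, 0, 0, 0, 0])

```text
t: 9.28
ee_pos: [0.5119, -0.1829, 0.0585]
orientation: [0.001, 1.0, 0.0, 0.001]
ft_force: [-8.4, 3.8, 30.5]
grip_width: 0.0318
grasp_force: 63.1
```

send_rows(deltas=[0, 0, 0.06, 0, 0, 0, 0, 0, 0, 0, 0, 0, 0, 0, 0, 0, 0, 0])

```text
t: 9.53
ee_pos: [0.5123, -0.1829, 0.0584]
orientation: [0.001, 1.0, 0.001, 0.001]
ft_force: [-11.3, 5.5, 43.0]
grip_width: 0.0321
grasp_force: 64.7
```

send_rows(deltas=[0, 0, -0.08, 0, 0, 0, 0, 0, 0, 0, 0, 0, 0, 0, 0, 0, 0, 0, 0, 0, 0, 0, 0, 0, 0, 0, 0, 0, 0, 0, 0, 0, 0, 0, 0, 0])

```text
t: 10.03
ee_pos: [0.512, -0.1828, 0.0586]
orientation: [0.001, 1.0, 0.0, 0.001]
ft_force: [-5.7, 2.3, 25.1]
grip_width: 0.0319
grasp_force: 62.5
```

Run:
```python
from plant import capture,sense
from h import *
a=np.ascontiguousarray(capture("scene")[:,:,::-1]); s=sense(); print(s["t"],s["ee_pos"],s["ft_force"],s["wrist_torque"])
h=cv2.cvtColor(a,cv2.COLOR_BGR2HSV); m=(h[...,0]>5)&(h[...,0]<17)&(h[...,1]>140)&(h[...,2]>90); m,st,c=blob(m,(328,252)); print(st)
cv2.imwrite("pics/c5.png",cv2.resize(a[190:290,290:366],(456,600),interpolation=cv2.INTER_NEAREST))
```

```text
10.0833 [ 0.51198004 -0.18281946  0.05859365] [-5.46129901  2.10830303 24.86530546] [0.76029041 1.44279274 0.07213385]
[313 246  31  23 270]
```

View pics/c5.png

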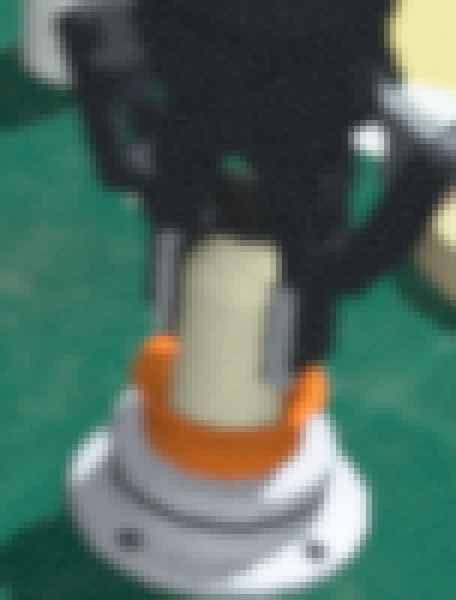

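The ring has dropped 11 px, which matches the full 22 mm of travel. Force rose sharply at the stop, and the bottle is upright and pressed with about 25 N.

```bash
python3 -c "
from plant import manip
print(manip.sign_off())"
```

```text
the job is handed in; nothing more can be done
None
```

The job is handed in at about 10 s: the oil bottle stands upright in the orange ring, gripped and pressed onto the hard stop with about 25 N, with full ring travel confirmed by camera and force; sign-off returned no verdict.

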